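Roll a filter cartridge onto the scanning window

ROBOT

A 6-joint arm with a two-finger parallel gripper is mounted at the origin on the work surface. World frame = base frame: x ahead of the robot, y to its left, z up, the work surface at z = 0. Lengths are in mm, angles in rad, forces in N, time in s.
With the tool pointing down it reaches from about 300 to 775 mm from the base axis. Payload 14.6 kg.
Tool frame: the origin (TCP) lies at the very end of the fingers, on their centre line; the grasp point (between the pads) lies 19 mm behind it; z points along the fingers, y is the line along which they close (so a half turn about z gives the same grasp; the last joint's range is limited). The gripper opens to 94 mm and grips with 3 to 60 N. Pads are 16 mm wide; open, the fingers measure 119 mm over their backs; the gripper's body (75 mm by 177 mm) begins 78 mm behind the grasp point.
Start: joints at [-1.33, 0.3, 1.521, -0, 1.321, -0.067], TCP at [166.622, -524.143, 205.446] pointing down, gripper open.
Joint ranges: [-3.03, 3.03], [-0.79, 2.21], [0.23, 2.52], [-1.04, 4.18], [0, 3.07], [-2.55, 2.55]. Speed limits (rad/s): [2.22, 2.22, 2.57, 3.14, 3.14, 3.14].

INTERFACE

Orientations are given as [roll, pitch, yaw] about the fixed x, y, z axes, in that order (R = Rz(yaw) Ry(pitch) Rx(roll)).
In Python, from cell import manip, eyes, ticket gives the robot as it stands. The module is installed in compiled form; this text tells all that it offers.
- The arm moves only by the tool arm_command, never from a script. Its argument "plan" is a list of rows, each a list of 5 numbers: the opening, from -1 (shut) to 1 (fully open), then the shift along the tool's x, y, z in m, then the turn about the tool's z in rad. In form: [[jaw, dx, dy, dz, roll], ...]. A call has 1 to 20 rows; each row shifts and turns the commanded pose from where the row before left it, along the tool's axes as they then stand; what a row does not reach is not made up. A row lasts 1/8 s, in which the tool goes at most 62.5 mm and 10.7 degrees, less where a joint would pass 70% of its speed; a pose out of reach is approached as far as the arm can. A call is refused whole if a number of a shift passes 0.0625 or a number of a turn 0.188, either way. A call with a gripper value outside its range is refused whole. The fingers move at their own pace and stop on an object; "newtons" is the grip in N (left out, the last holds). Time passes only in rows, so rows that do not move let the fingers close. It gives the time, the measured TCP pose, the force, the opening and the grip force at its end, in the units of the state.
- manip.read_state(): the state, without advancing time (a new reading comes with each control period).
- eyes.camera(name): name is "scene" or "side" or "wrist"; returns a dict with "img" (420x560x3 uint8, blue, green, red), "z_map" (420x560 float32, mm along the optical axis (not along the pixel's ray), 0 where there is no reading), "fx", "fy", "cx", "cy" (pixels), "eye" and "orientation" of the camera in the world. Camera axes: x right, y down, z forward; pixel columns grow to the right and rows downward; lengths in mm; the calibration is good to about 2 mm. A picture is of the moment at which its call begins.
- ticket.sign_off(): hands the job in; it is judged then, once.
The state is a dict: "clock": time; "joints": joint angles; "qd": joint speeds; "effort": joint torques, N m; "eef_pos": TCP position; "eef_rot": TCP orientation; "wrist_force": force on the tool from outside, world axes, zero at the start; "moment": the same for the moment, N m; "finger_gap": finger opening in mm; "finger_force": force on a finger pad.
Only numpy, scipy, OpenCV 4.12 (cv2) and the standard library are available. Lean on these libraries where they do the work, as an engineer would, in place of code of your own. Each camera call takes 0.05 s, during which the arm holds its last target. There are 200 camera calls.

TASK

Roll the big white filter cartridge that lies on the counter over to the dark scanning window by pushing along its top with the fingertips, and let it stop there, lying lengthwise on the glass and centred between the window's two long edges. Keep the fingers on its upper side, do not pinch, lift or just slide it, and leave the other things on the counter where they are. Finish with the hand clear.

Things in the scene. Friction and masses are not known exactly. Their poses are not given: they have to be found in the camera images.
- cartridge: The only full-size white filter cartridge lying on its side: 63 mm diameter, 250 mm long, 0.2 to 0.4 kg. Origin at its very centre, 31.5 mm above the counter. Own x = cylinder axis; y, z turn as it rolls (z starts up). Rolls square to its axis; a slow roll (0.1 m/s) dies out in 2 cm. Fingertips pressing lightly on its top do not slip: its centre moves half as far as they do.
- window: Dark glass scanning window, flush in the counter (nothing to bump over), 200 mm along its own x axis and 96 mm along its own y axis, with a 14 mm wide steel frame round the glass. Origin at the centre of the glass, at counter height; z up.
- upright_a: Bystander, loose: tall white cartridge standing upright, 63 mm diameter, 250 mm tall; origin at the centre of its underside.
- stub_a: Bystander, loose: short white cartridge standing upright, 63 mm diameter, 127 mm tall; origin at the centre of its underside.
- stub_b: Bystander, loose: short grey cartridge standing upright, 63 mm diameter, 127 mm tall; origin at the centre of its underside.
- sump: Bystander, loose: clear open filter bowl standing upright, 110 mm across the rim, 180 mm tall; origin at the centre of its underside.
- membrane: Bystander, loose: grey tube 48 mm in diameter and 260 mm long lying along its own x axis on a flat strip; it does not roll; origin at the centre of its underside.
- carton: Bystander, loose: small cardboard carton 70 x 110 x 50 mm high; origin at the centre of its underside.
- spanner: Bystander, loose: black plastic ring spanner lying flat, 12 mm thick, ring 118 mm across, handle 120 mm long towards its own -x; origin at the ring's centre.

How it is judged:
By the outcome, as a careful person would: the job done as asked, in the order asked, and still so for the second after the job is handed in, with the robot touching nothing.
It also fails if it takes over 58 s, if anything falls off the work surface, if the arm or the gripper's body presses on something with over 40 N, if the wrist force passes 120 N, or if a joint passes its speed limit or range.

## Working session

There is one attempt and no reset: what is moved stays moved. The work goes in short steps, Python scripts to look and compute and a tool call to move; the robot and the scene stay as the last step left them, time stands still between calls to the robot, and variables do not carry over. Pictures are saved under pics/ and viewed, at most 10 in all, crops included, and the job is handed in when it is done.

Besides the shell and the picture viewer there is one more tool, called by a JSON object that holds its "api" and its "payload", one argument or row to a line. arm_command: Moves the arm, as the interface text tells. Its arguments: {"type":"object","properties":{"plan":{"type":"array"},"newtons":{"type":"number"}},"required":["plan"]}

```bash
mkdir -p pics; cat > h.py <<'E'
import numpy as np, cv2
from cell import manip, eyes, ticket
from scipy.spatial.transform import Rotation as R
def cam(n):
    c=eyes.camera(n); z=c["z_map"]; v,u=np.indices(z.shape)
    o=np.array(c["orientation"],float)
    M=o if o.shape==(3,3) else R.from_euler('xyz',o).as_matrix()
    P=np.stack([(u-c["cx"])/c["fx"]*z,(v-c["cy"])/c["fy"]*z,z],-1)@M.T+np.array(c["eye"])
    P[z==0]=np.nan
    return c,P
E
python3 - <<'E'
from h import *
for n in("scene","side"):
    c,P=cam(n); cv2.imwrite(f"pics/{n}.png",c["img"]); np.save(n,P); print(n,c["eye"],c["orientation"],c["fx"])
print(manip.read_state())
E
```

```text
scene [1245.21946878  344.61850757  790.93286134] [-2.35149465e+00 -6.65583467e-04  1.99599509e+00] 430.082593602704
side [1476.2722163   586.39479875 1068.51252905] [-2.32428598 -0.01006983  2.08318178] 534.9064036880567
{'clock': 0.1, 'joints': array([-1.32960141e+00,  3.00430834e-01,  1.52148453e+00,  4.36598773e-06,
        1.32070396e+00, -6.66044218e-02]), 'qd': array([ 8.22202922e-04, -2.71857057e-03, -2.51420419e-03,  3.14931817e-04,
        4.56947026e-05,  2.83702999e-03]), 'effort': array([-4.77322756e-04, -5.32644296e+01, -3.53283691e+01,  7.09266728e-02,
        2.35086889e-02, -6.12290251e-05]), 'eef_pos': array([ 166.57179275, -523.93576666,  204.94925982]), 'eef_rot': array([-3.14056854e+00, -7.25501861e-05,  3.07798221e-01]), 'wrist_force': array([-0.77453897, -0.15884901, -0.30173704]), 'moment': array([-0.00456116, -0.04227821, -0.02253849]), 'finger_force': 0.0, 'finger_gap': 93.70604062310805}
```

View pics/scene.png

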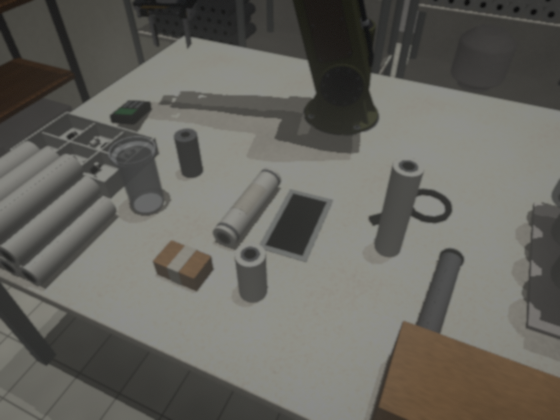

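View pics/side.png

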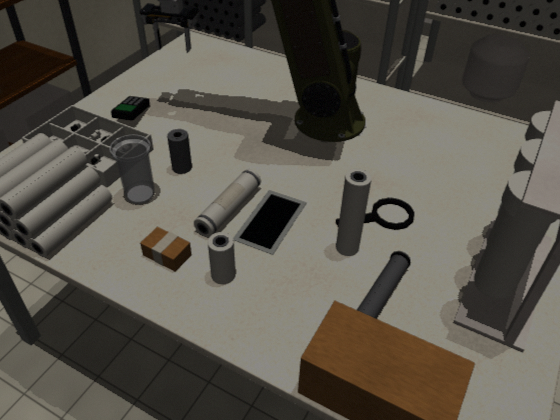

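The cartridge lies at scene pixels (220,232)–(272,180), and the window is to its right at (297,223). The white stub is at (252,272), the upright at (398,208) and the carton at (184,264).

```bash
python3 - <<'E'
from h import *
from collections import Counter
for n,box,wb in(("scene",(205,160,285,250),(262,188,334,258)),("side",(190,165,265,238),(232,190,308,254))):
    P=np.load(n+".npy"); img=cv2.imread(f"pics/{n}.png")
    def crop(b): return P[b[1]:b[3],b[0]:b[2]],img[b[1]:b[3],b[0]:b[2]]
    q,_=crop(box); m=q[...,2]>15
    lab=cv2.connectedComponentsWithStats(m.astype(np.uint8))
    k=1+np.argmax(lab[2][1:,4]); p=q[lab[1]==k]
    print(n,"cart n",len(p),"maxz",np.nanpercentile(p[:,2],[50,99]))
    t=p[p[:,2]>50]
    c=t[:,:2].mean(0); u,s,vt=np.linalg.svd(t[:,:2]-c,full_matrices=0)
    d=vt[0]; a=(p[:,:2]-c)@d; e=np.percentile(a,[.5,99.5])
    print(" mean",c,"axis deg",np.degrees(np.arctan2(d[1],d[0])),"ext",e,"ctr",c+d*e.mean(), "perp range",np.percentile((t[:,:2]-c)@vt[1],[2,98]))
    q,im=crop(wb); g=im.max(2); m=((g<45)&(np.abs(q[...,2])<12)).astype(np.uint8)
    lab=cv2.connectedComponentsWithStats(m); k=1+np.argmax(lab[2][1:,4]); p=q[lab[1]==k]
    r=cv2.minAreaRect(p[:,:2].astype(np.float32)); print(" win",r,"mean",p.mean(0))
    # bystanders
    m=(P[...,2]>20).astype(np.uint8); L=cv2.connectedComponentsWithStats(m)
    for i in range(1,L[0]):
        if 150<L[2][i,4]<5000:
            s=P[L[1]==i]; print("  ",L[2][i,:4],np.nanmin(s,0).round(),np.nanmax(s,0).round())
E
```

```text
scene cart n 2142 maxz [54.97113569 63.63048695]
 mean [571.66804636 -55.98780705] axis deg -1.4715307999709668 ext [-136.0260151   113.19042955] ctr [560.25401908 -55.69459546] perp range [-26.2452911  19.7304808]Traceback (most recent call last):
  File "<stdin>", line 15, in <module>
    return _wrapfunc(a, 'argmax', axis=axis, out=out, **kwds)
    return bound(*args, **kwds)
ValueError: attempt to get argmax of an empty sequence
```

```bash
cat >> h.py <<'E'
from scipy.optimize import least_squares
def cyl(p,x0):  # y0 at x=xm, slope, z centre; r fixed
    xm=x0[0]
    f=lambda v:np.hypot((p[:,1]-v[0]-v[1]*(p[:,0]-xm))*np.cos(np.arctan(v[1])),p[:,2]-v[2])-31.5
    return least_squares(f,[x0[1],0,31.5],loss='soft_l1',f_scale=1.5).x
def plane(c,uv,z=0):
    M=R.from_euler('xyz',c["orientation"]).as_matrix(); uv=np.atleast_2d(uv).astype(float)
    d=np.c_[(uv[:,0]-c["cx"])/c["fx"],(uv[:,1]-c["cy"])/c["fy"],np.ones(len(uv))]@M.T
    e=np.array(c["eye"]); return (e+d*((z-e[2])/d[:,2])[:,None])[:,:2]
def window(c,b):
    g=cv2.cvtColor(c["img"][b[1]:b[3],b[0]:b[2]],cv2.COLOR_BGR2GRAY)
    t,m=cv2.threshold(g,0,255,cv2.THRESH_BINARY_INV+cv2.THRESH_OTSU)
    t,m=cv2.threshold(g,(float(g.min())+t)/2,255,cv2.THRESH_BINARY_INV)
    L=cv2.connectedComponentsWithStats(m); k=1+np.argmax(L[2][1:,4])
    v,u=np.nonzero(L[1]==k)
    return cv2.minAreaRect(plane(c,np.c_[u+b[0],v+b[1]]).astype(np.float32))
E
python3 - <<'E'
from h import *
for n,box,wb in(("scene",(205,160,285,250),(266,190,330,256)),("side",(190,165,265,238),(236,192,304,252))):
    c,P=cam(n)
    q=P[box[1]:box[3],box[0]:box[2]]; m=(q[...,2]>15)
    L=cv2.connectedComponentsWithStats(m.astype(np.uint8)); k=1+np.argmax(L[2][1:,4]); p=q[L[1]==k]
    v=cyl(p,(560,-60)); print(n,"y,slope,z",v,"x ext",np.percentile(p[:,0],[.5,1,99,99.5]))
    print(" win",window(c,wb))
    L=cv2.connectedComponentsWithStats((P[...,2]>20).astype(np.uint8))
    for i in range(1,L[0]):
        if 150<L[2][i,4]<5000:
            s=P[L[1]==i]; print("  ",L[2][i,:4],np.nanmin(s,0).round(),np.nanmax(s,0).round())
E
```

```text
scene y,slope,z [-6.08107325e+01 -2.29570296e-02  3.03973345e+01] x ext [436.31190951 437.45094863 684.25486945 684.5709943 ]
 win ((536.4466552734375, 66.06224822998047), (194.11660766601562, 91.3834228515625), 3.498004913330078)
   [ 0  0 33 14] [  -60. -1449.   146.] [  100. -1390.   178.]
   [45  0 19 27] [ -174. -1420.    20.] [ -121. -1377.   132.]
   [132   0  65  48] [ 112. -604.  202.] [ 228. -431.  351.]
   [404   0 156  32] [-962.   38.   20.] [-728.  639.  202.]
   [109 100  42  25] [ 240. -672.   20.] [ 404. -560.   60.]
   [173 128  29  45] [ 443. -323.   20.] [ 506. -259.  129.]
   [375 157  49  95] [494. 264.  20.] [558. 326. 253.]
   [212 167  69  78] [431. -95.  20.] [686. -26.  67.]
   [551 178   9  30] [284. 613.  97.] [332. 634. 149.]
   [550 213  10  32] [410. 613.  96.] [455. 634. 148.]
   [152 240  60  46] [ 751. -162.   20.] [825. -50.  53.]
   [234 243  33  55] [739.  28.  20.] [802.  90. 131.]
   [550 255  10  34] [533. 613.  96.] [579. 633. 147.]
side y,slope,z [-6.04724722e+01 -1.13236030e-02  3.22300091e+01] x ext [435.42454059 436.75827192 760.61632923 764.46053921]
 win ((535.5994873046875, 63.549781799316406), (196.25863647460938, 93.26322937011719), 3.4393439292907715)
   [140   0  59  53] [ 108. -620.  206.] [ 227. -429.  394.]
   [349   0  58  31] [-885. -266.   20.] [-718.  -35.  161.]
   [412   0 148  48] [-1105.   -71.    20.] [-726.  618.  267.]
   [112  96  38  24] [ 240. -672.   20.] [ 401. -556.   64.]
   [168 129  24  41] [ 436. -322.   20.] [ 508. -257.  133.]
   [194 169  67 112] [430. -94.  20.] [803.  90. 132.]
   [337 169  35  83] [491. 264.  20.] [560. 328. 255.]
   [141 227  51  40] [ 749. -164.   20.] [825. -49.  57.]
   [506 226  54 117] [533. 724.  20.] [625. 745. 346.]
```

{"api": "arm_command", "payload": {
  "plan": [
    [1,0,0,-0.004,-0.18],
    [1,0,0,-0.004,-0.18],
    [1,0,0,-0.004,-0.18],
    [1,0,0,-0.004,-0.18],
    [1,0,0,-0.004,-0.18],
    [1,0,0,-0.004,-0.18],
    [1,0,0,0,-0.183],
    [1,0.035,0.03,0,0],
    [1,0.035,0.03,0,0],
    [1,0.035,0.03,0,0],
    [1,0.035,0.03,0,0],
    [1,0.035,0.03,0,0],
    [1,0.035,0.03,0,0],
    [1,0.035,0.03,0,0],
    [1,0.035,0.03,0,0],
    [1,0.035,0.03,0,0],
    [1,0.035,0.03,0,0],
    [1,0.035,0.03,0,0],
    [1,0.035,0.03,0,0],
    [1,0.035,0.03,0,0]
  ]
}}

```text
clock: 2.7
eef_pos: [557.4, -67.8, 229.4]
eef_rot: [-3.141, 0.0, 1.571]
wrist_force: [-0.6, -1.0, 1.2]
finger_gap: 94.1
finger_force: 0.0
```

```bash
python3 - <<'E'
from h import *
c,P=cam("wrist"); cv2.imwrite("pics/w1.png",c["img"]); np.save("w1",P); print(c["eye"],c["orientation"],manip.read_state()["eef_pos"],manip.read_state()["wrist_force"])
p=P.reshape(-1,3); p=p[(p[:,2]>25)&(p[:,2]<75)&(p[:,0]>425)&(p[:,0]<700)&(p[:,1]>-110)&(p[:,1]<0)]
print(len(p),p.min(0),p.max(0),cyl(p,(560,-60)))
E
```

```text
[556.93118172   8.5402418  407.43067695] [ 2.87296678e+00 -1.08625057e-04 -3.93587613e-04] [559.56293384 -64.34374331 228.97214326] [ 2.60381432  2.93997551 -0.58271518]
9934 [431.28317132 -93.21320585  25.04140903] [681.11635404 -26.67831201  64.05824039] [-6.12622377e+01 -2.61169098e-02  3.03408469e+01]
```

View pics/w1.png

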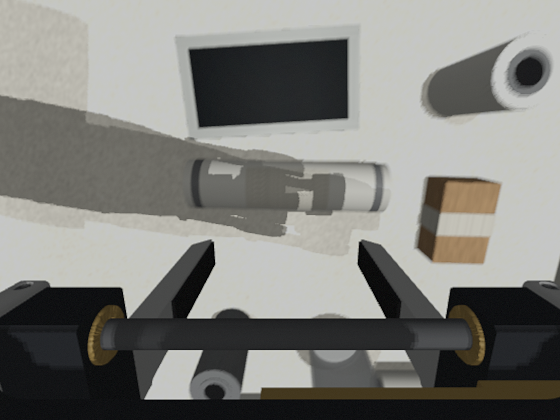

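The wrist view shows the cartridge at (190–385,185) and the glass at (192–350,40–128), with the window turned about 5° from the cartridge. I'll descend with the open fingers side by side along the axis, slightly behind the top.

{"api": "arm_command", "payload": {
  "plan": [
    [1,-0.006,-0.001,0.035,0.023],
    [1,0,0,0.035,0],
    [1,0,0,0.035,0],
    [1,0,0,0.035,0],
    [1,0,0,0.01,0],
    [1,0,0,0.008,0],
    [1,0,0,0,0]
  ]
}}

```text
clock: 3.62
eef_pos: [555.9, -75.2, 72.0]
eef_rot: [3.141, 0.0, 1.548]
wrist_force: [0.5, 0.4, 0.2]
finger_gap: 94.0
finger_force: 0.0
```

{"api": "arm_command", "payload": {
  "plan": [
    [1,0,0,0.003,0],
    [1,0,0,0.001,0],
    [1,0,0,0,0]
  ]
}}

```text
clock: 4.0
eef_pos: [555.7, -75.2, 67.6]
eef_rot: [3.141, 0.0, 1.548]
wrist_force: [-0.5, 0.5, 0.3]
finger_gap: 94.1
finger_force: 0.0
```

{"api": "arm_command", "payload": {
  "plan": [
    [1,0.004,0,0.002,0],
    [1,0,0,0.002,0],
    [1,0,0,0,0]
  ]
}}

```text
clock: 4.38
eef_pos: [555.7, -71.1, 63.3]
eef_rot: [-3.141, -0.0, 1.548]
wrist_force: [-0.4, 0.5, -0.3]
finger_gap: 93.9
finger_force: 0.0
```

{"api": "arm_command", "payload": {
  "plan": [
    [1,0,0,0.001,0],
    [1,0,0,0,0]
  ]
}}

```text
clock: 4.62
eef_pos: [555.8, -71.3, 62.9]
eef_rot: [3.141, 0.0, 1.548]
wrist_force: [-1.7, -0.6, 5.0]
finger_gap: 94.0
finger_force: 2.6
```

{"api": "arm_command", "payload": {
  "plan": [
    [1,0,0,0.001,0],
    [1,0.002,0,0,0],
    [1,0.004,0,0,-0.002],
    [1,0.004,0,0,-0.002],
    [1,0.004,0,0,-0.002],
    [1,0.004,0,0,-0.002],
    [1,0.004,0,0,-0.002],
    [1,0.004,0,0,-0.002],
    [1,0.004,0,0,-0.002],
    [1,0.002,0,0,0],
    [1,0,0,0,0]
  ]
}}

```text
clock: 6.0
eef_pos: [556.8, -39.2, 62.9]
eef_rot: [3.14, 0.0, 1.561]
wrist_force: [-5.6, 0.0, 15.7]
finger_gap: 94.2
finger_force: 7.8
```

```bash
cat >> h.py <<'E'
def look(y0,n="wrist"):
    c,P=cam(n); p=P.reshape(-1,3); p=p[(p[:,2]>25)&(p[:,2]<66.5)&(p[:,0]>415)&(p[:,0]<715)&(p[:,1]>y0-55)&(p[:,1]<y0+55)]
    v=cyl(p,(558,y0)); print(n,len(p),"y,slope,z",v.round(4),"x",np.percentile(p[:,0],[.5,99.5]).round(1)); return c
E
python3 - <<'E'
from h import *
look(-43);look(-43,"scene")
E
```

```text
wrist 27305 y,slope,z [-4.55233e+01 -2.58000e-02  3.03849e+01] x [433.9 679.8]
scene 1861 y,slope,z [-4.48613e+01 -2.38000e-02  3.03831e+01] x [436.2 685.6]
```

The roll is 1:1 as expected, but the cartridge didn't turn with the hand. I'll walk on from its near end, where the far end carries little load and so can be steered.

{"api": "arm_command", "payload": {
  "plan": [
    [1,0,0,-0.01,0],
    [1,-0.007,-0.03,0,0.014],
    [1,-0.007,-0.031,0,0],
    [1,0,0,0,0],
    [1,0,0,0.007,0],
    [1,0,0,0.002,0],
    [1,0,0,0.001,0],
    [1,0,0,0.001,0],
    [1,0,0,0,0]
  ]
}}

```text
clock: 7.22
eef_pos: [496.0, -52.3, 62.3]
eef_rot: [3.14, 0.001, 1.548]
wrist_force: [-12.8, -0.9, 31.8]
finger_gap: 94.0
finger_force: 16.1
```

{"api": "arm_command", "payload": {
  "plan": [
    [1,0.002,0,0,-0.004],
    [1,0.004,0,0,-0.005],
    [1,0.004,0,0,-0.005],
    [1,0.004,0,0,-0.005],
    [1,0.004,0,0,-0.005],
    [1,0.004,0,0,-0.005],
    [1,0.004,0,0,-0.005],
    [1,0.004,0,0,-0.005],
    [1,0.002,0,0,-0.004],
    [1,0,0,0,0]
  ]
}}

```text
clock: 8.48
eef_pos: [496.8, -19.9, 62.5]
eef_rot: [3.139, 0.0, 1.591]
wrist_force: [-5.4, 0.4, 28.6]
finger_gap: 94.2
finger_force: 14.6
```

```bash
python3 - <<'E'
from h import *
look(-28);look(-28,"scene")
E
```

```text
wrist 25841 y,slope,z [-3.03115e+01 -2.54000e-02  3.02263e+01] x [435.4 679.4]
scene 1890 y,slope,z [-2.96013e+01 -2.27000e-02  3.02524e+01] x [438.8 685.7]
```

{"api": "arm_command", "payload": {
  "plan": [
    [1,0,0,-0.01,0],
    [1,-0.01,0.001,0,0.043],
    [1,-0.01,0,0,0],
    [1,0,0,0,0],
    [1,0,0,0.008,0],
    [1,0,0,0.002,0],
    [1,0,0,0.001,0],
    [1,0,0.001,0.001,0],
    [1,0,0.001,0.001,0],
    [1,0,0,0,0]
  ]
}}

```text
clock: 9.82
eef_pos: [497.2, -40.9, 61.0]
eef_rot: [-3.14, 0.002, 1.548]
wrist_force: [-37.7, -5.3, 68.3]
finger_gap: 93.9
finger_force: 34.5
```

{"api": "arm_command", "payload": {
  "plan": [
    [1,0,-0.002,0,0],
    [1,0,-0.001,0,-0.01],
    [1,0.004,0,0,-0.012],
    [1,0.004,0,0,-0.012],
    [1,0.004,0,0,-0.012],
    [1,0.004,0,0,-0.012],
    [1,0.004,0,0,-0.012],
    [1,0.004,0,0,-0.01],
    [1,0.004,0,0,-0.01],
    [1,0.004,0,0,0],
    [1,0,0,0,0]
  ]
}}

```text
clock: 11.2
eef_pos: [497.9, -8.1, 62.3]
eef_rot: [3.132, 0.001, 1.638]
wrist_force: [-2.1, 0.9, 56.7]
finger_gap: 94.0
finger_force: 28.1
```

```bash
python3 - <<'E'
from h import *
look(-13);look(-13,"scene"); print(manip.read_state()["moment"])
E
```

```text
wrist 26009 y,slope,z [-1.43293e+01 -1.00000e-04  3.01547e+01] x [435.7 680.6]
scene 1826 y,slope,z [-1.36211e+01  5.10000e-03  3.01459e+01] x [438.8 686.4]
[-0.06164143  2.41933642 -0.42299157]
```

The harder press steers it: the slope went from -0.025 to about +0.002. I'll repeat it.

{"api": "arm_command", "payload": {
  "plan": [
    [1,0,0,-0.01,0],
    [1,-0.009,0.001,0,0.068],
    [1,-0.008,0,0,0],
    [1,0,0,0,0],
    [1,0,0,0.007,0],
    [1,0,-0.001,0.002,0],
    [1,0,-0.001,0.001,0],
    [1,0,-0.001,0,-0.01],
    [1,0.004,0,0,-0.012],
    [1,0.004,0,0,-0.012],
    [1,0.004,0,0,-0.012],
    [1,0.004,0,0,-0.012],
    [1,0.004,0,0,-0.012],
    [1,0.004,0,0,-0.012],
    [1,0.004,0,0,-0.012],
    [1,0.004,0,0,0],
    [1,0,0,0,0]
  ]
}}

```text
clock: 13.42
eef_pos: [495.7, 7.1, 62.4]
eef_rot: [3.13, 0.002, 1.665]
wrist_force: [3.9, 1.7, 51.5]
finger_gap: 93.5
finger_force: 25.5
```

```bash
python3 - <<'E'
from h import *
look(2);look(2,"scene")
E
```

```text
wrist 25587 y,slope,z [1.65440e+00 2.43000e-02 3.02208e+01] x [435.1 679.5]
scene 1740 y,slope,z [2.22820e+00 2.86000e-02 3.04427e+01] x [436.8 685.8]
```

{"api": "arm_command", "payload": {
  "plan": [
    [1,0,0,-0.01,0],
    [1,-0.009,0.002,0,0.068],
    [1,-0.008,0.001,0,0],
    [1,0,0,0,0],
    [1,0,0,0.007,0],
    [1,0,-0.001,0.002,0],
    [1,0,-0.001,0.001,0],
    [1,0,-0.001,0,-0.01],
    [1,0.004,0,0,-0.012],
    [1,0.004,0,0,-0.012],
    [1,0.004,0,0,-0.012],
    [1,0.004,0,0,-0.012],
    [1,0.004,0,0,-0.012],
    [1,0.004,0,0,-0.012],
    [1,0.004,0,0,-0.012],
    [1,0.004,0,0,0],
    [1,0,0,0,0]
  ]
}}

```text
clock: 15.65
eef_pos: [494.3, 22.3, 62.4]
eef_rot: [3.13, 0.002, 1.691]
wrist_force: [4.0, 1.7, 49.4]
finger_gap: 94.0
finger_force: 25.2
```

```bash
python3 - <<'E'
from h import *
look(18);look(18,"scene")
E
```

```text
wrist 25392 y,slope,z [17.5573  0.047  30.2553] x [434.3 678.3]
scene 1718 y,slope,z [18.0303  0.0489 30.5029] x [437.  684.9]
```

{"api": "arm_command", "payload": {
  "plan": [
    [1,0,0,-0.01,0],
    [1,-0.009,0.002,0,0.068],
    [1,-0.008,0.001,0,0],
    [1,0,0,0,0],
    [1,0,0,0.007,0],
    [1,0,-0.001,0.002,0],
    [1,0,-0.001,0.001,0],
    [1,0,-0.001,0,-0.01],
    [1,0.004,0,0,-0.01],
    [1,0.004,0,0,-0.01],
    [1,0.004,0,0,-0.01],
    [1,0.004,0,0,-0.01],
    [1,0.004,0,0,-0.01],
    [1,0.004,0,0,-0.01],
    [1,0.004,0,0,-0.01],
    [1,0.004,0,0,0],
    [1,0,0,0,0]
  ]
}}

```text
clock: 17.88
eef_pos: [492.7, 37.5, 62.4]
eef_rot: [3.13, 0.001, 1.703]
wrist_force: [4.0, 1.8, 50.4]
finger_gap: 94.0
finger_force: 25.0
```

```bash
python3 - <<'E'
from h import *
look(33);look(33,"scene")
E
```

```text
wrist 25143 y,slope,z [33.3543  0.0632 30.2757] x [433.4 676.7]
scene 1732 y,slope,z [33.6457  0.0602 30.4982] x [435.2 684.2]
```

{"api": "arm_command", "payload": {
  "plan": [
    [1,0,0,-0.01,0],
    [1,-0.009,0.028,0,0.071],
    [1,-0.009,0.029,0,0],
    [1,0,0,0,0],
    [1,0,0,0.004,0],
    [1,0,0,0.002,0],
    [1,0,0,0.001,0],
    [1,0,0,0,0]
  ]
}}

```text
clock: 18.98
eef_pos: [546.2, 24.7, 62.5]
eef_rot: [3.141, 0.0, 1.631]
wrist_force: [-10.9, -1.3, 27.9]
finger_gap: 93.6
finger_force: 13.9
```

{"api": "arm_command", "payload": {
  "plan": [
    [1,0.002,0,-0.001,0],
    [1,0.004,0,0,0],
    [1,0.004,0,0,0],
    [1,0.004,0,0,0],
    [1,0.004,0,0,0],
    [1,0.004,0,0,0],
    [1,0.004,0,0,0],
    [1,0.004,0,0,0],
    [1,0.002,0,0,0],
    [1,0,0,0,0],
    [1,0,0,-0.01,0],
    [1,-0.009,0,0,0],
    [1,-0.008,0,0,0],
    [1,0,0,0,0]
  ]
}}

```text
clock: 20.72
eef_pos: [545.5, 38.7, 71.1]
eef_rot: [-3.141, -0.0, 1.63]
wrist_force: [0.6, -0.3, 0.0]
finger_gap: 94.0
finger_force: 0.0
```

```bash
python3 - <<'E'
from h import *
look(49);look(49,"scene")
E
```

```text
wrist 28207 y,slope,z [49.4168  0.0621 30.0855] x [432.9 678.4]
scene 1939 y,slope,z [49.9145  0.0618 30.1732] x [434.7 684.2]
```

```bash
python3 - <<'E'
from h import *
c=eyes.camera("wrist"); c["img"]=cv2.imread("pics/w1.png"); c["eye"]=[556.93,8.54,407.43]; c["orientation"]=[2.872967,-1.086e-4,-3.936e-4]
for b in((170,20,365,145),(180,30,358,138)): print(window(c,b))
E
```

```text
((536.2224731445312, 65.88957977294922), (195.7958526611328, 92.45405578613281), 3.251751661300659)
((536.2938232421875, 65.88958740234375), (195.69049072265625, 92.3923568725586), 3.2751364707946777)
```

{"api": "arm_command", "payload": {
  "plan": [
    [1,0,0,0.007,0],
    [1,0,0,0.002,0],
    [1,0,0,0.001,0],
    [1,0.002,0,0,0],
    [1,0.004,0,0,0],
    [1,0.004,0,0,0],
    [1,0.004,0,0,0],
    [1,0.004,0,0,0],
    [1,0.004,0,0,0],
    [1,0.004,0,0,0],
    [1,0.003,0,0,0],
    [1,0,0,0,0],
    [1,0,0,0,0],
    [1,0,0,-0.01,0],
    [1,0,0,-0.01,0],
    [1,-0.05,0,-0.03,0],
    [1,-0.05,0,-0.05,0],
    [1,-0.04,0,-0.05,0],
    [1,0,0,0,0]
  ]
}}

```text
clock: 23.25
eef_pos: [553.2, -66.9, 208.2]
eef_rot: [3.135, 0.002, 1.628]
wrist_force: [0.4, -0.2, -0.7]
finger_gap: 93.8
finger_force: 0.0
```

```bash
python3 - <<'E'
from h import *
c=look(65);cv2.imwrite("pics/w2.png",c["img"]);look(65,"scene");c=look(65,"side");cv2.imwrite("pics/s2.png",c["img"])
E
```

```text
wrist 14842 y,slope,z [6.41709e+01 6.36000e-02 3.00110e+01] x [432.4 678.3]
scene 2126 y,slope,z [64.5934  0.0652 30.1861] x [433.8 684.1]
side 1701 y,slope,z [6.47095e+01 6.26000e-02 3.12498e+01] x [432.4 683.5]
```

View pics/w2.png

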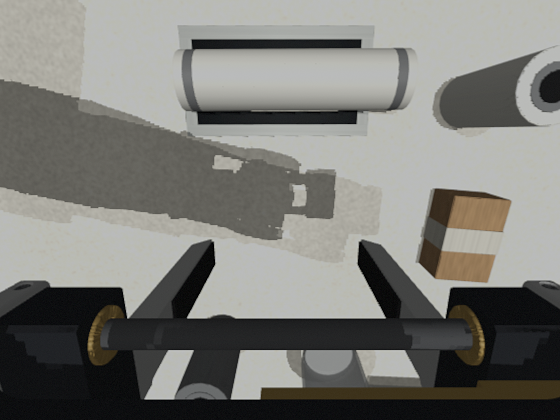

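The cartridge lies across the glass (178–415, 80), with dark strips showing on both sides. It is parallel to the window within about 0.3° and about 2 mm off its centre line. The hand is clear and nothing else has moved.

```bash
python3 -c "
from h import *
print(ticket.sign_off())"
```

```text
the job is handed in; nothing more can be done
None
```

The cartridge was rolled onto the scanning window and lies parallel to it, about 2 mm off the line midway between the long edges and about 22 mm off centre lengthwise (overhanging the far end of the glass). To turn it about 5° into line I pressed its top with up to about 70 N, so it skidded slightly. The hand is clear, the other items look unmoved, and the job is handed in at about 23 s.

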